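# Kit the engine parts into their trays

## Robot

A 7-joint arm with a two-finger parallel gripper is mounted at the origin on a cart in front of the work surface, level with it; the furniture and walls round the work are solid. World frame = base frame: x ahead of the robot, y to its left, z up, the work surface at z = 0. Lengths are in mm, angles in rad, forces in N, time in s.
With the tool pointing down it reaches from about 400 to 900 mm from the base axis. Payload 5.6 kg.
Tool frame: the origin (TCP) lies midway between the tips of the shut fingers; the grasp point (between the pads) lies 19 mm behind it; z points along the fingers, y is the line along which they close (so a half turn about z gives the same grasp; the last joint's range is limited). The gripper opens to 92 mm and grips with 3 to 60 N. Pads are 20 mm wide; open, the fingers measure 128 mm over their backs; the gripper's body (75 mm by 189 mm) begins 69 mm behind the grasp point.
Start: joints at [-1.266, 0.468, -0.012, 1.603, 0.006, 1.071, -0.056], TCP at [221.581, 611.074, 214.592] pointing down, gripper open.
Joint ranges: [-2.53, 2.53], [-0.31, 2.02], [-1.57, 1.55], [0.28, 2.44], [-1.29, 4.43], [0.15, 1.84], [-2.92, 2.92]. Speed limits (rad/s): [2.57, 2.57, 3.14, 3.14, 3.14, 3.14, 3.14].

## Interface

Orientations are given as a rotation vector (axis times angle).
In Python, from cell import robot, grip, kin, viewer gives the robot as it stands. Calls block until the motion is done:
- robot.movep(position, orientation): joint-space move of the TCP to a pose.
- robot.servo_line(position, feed=150, rotation=None): straight line of the TCP; rotation=None keeps the orientation; feed is the mean speed in mm/s.
- robot.goto_joints(angles): joint-space move.
- grip(opening, newtons=None): opening from 0.0 (shut) to 1.0 (fully open); newtons is the grip in N (None keeps the last); returns when the fingers have stopped.
- robot.hold(seconds).
- kin.ik(position, orientation): joint angles nearest the present ones, or None.
- robot.observe(): the state.
- viewer.read_camera(name): name is "side" or "top" or "wrist"; returns the picture (384x512x3 uint8, red, green, blue); there is no depth.
- viewer.camera_info(name): a dict with "camera_matrix" (3x3 intrinsics, pixels), "k1" (the pictures are not rectified: a ray, as slopes to the right and down, at radius r is drawn at 1 + k1 r^2 times it, then the intrinsics apply), "R" (3x3) and "t" (3): a world point X has camera coordinates R X + t. Camera axes: x right, y down, z forward; pixel columns grow to the right and rows downward; lengths in mm; the calibration is good to about 2 mm. A picture is of the moment at which its call begins: read the wrist's pose just before it. camera_info takes no time and is no camera call; for the wrist camera it gives the pose at the moment of the call.
A pose or a line that the arm cannot do raises robot.IKError and nothing moves.
- robot.job_done(): hands the job in; it is judged then, once.
Trained networks look in the newest picture that a camera, given by its name, has taken for a name from the list of things; names that differ only in an ending like _2 or _b are one class to them, and where a whole thing is asked for, a point or a joint stands for the part that bears it (a point fixed in the world has none). Each returns a list of dicts, best first, with "confidence" (0 to 1); they miss things now and then, are a little off and sometimes report something else, mostly with a low value. They report only what shows in the picture. A call takes as long as a camera call. They do not tell look-alikes from the thing itself.
- viewer.silhouettes(name, camera): "mask" (384x512 bool, what is visible of it).
- viewer.pinpoint(name, camera): "at" ([x, y, z] in mm, in the coordinates of the camera as it stood for that picture, good to about 4 mm: a listed point, or the origin of a listed thing).
The state is a dict: "t": time; "joints": joint angles; "joint_velocities": joint speeds; "joint_torque": joint torques, N m; "tcp_pos": TCP position; "tcp_rot": TCP orientation; "contact_force": force on the tool from outside, world axes, zero at the start; "wrist_torque": the same for the moment, N m; "grip_width": opening from 0.0 (shut) to 1.0 (fully open); "grip_force": force on a finger pad.
Only numpy, scipy, OpenCV 4.12 (cv2) and the standard library are available. Lean on these libraries where they do the work, as an engineer would, in place of code of your own. Each camera call takes 0.05 s, during which the arm holds its last target. There are 200 camera calls.

## Task

Pick the four engine parts out from among the tools and put each into its own low tray: stand the piston upright in the middle of the large square tray, lay the ball bearing flat in the middle of the round tray, stand the valve spring upright in the middle of the small square tray, and lay the spark plug down in the middle of the long tray, pointing along it (either way round). Leave them all lying still there.

Things in the scene. Friction and masses are not known exactly. Their poses are not given: they have to be found in the camera images.
- piston_centre (a point): Bare aluminium piston standing upright with its dark crown up: a cylinder of 66 mm diameter, 57 mm high, 0.2 to 0.4 kg. The point is its centre, 28 mm above its underside; z is up along its axis. It may be grasped across any diameter.
- bearing_centre (a point): Ball bearing lying flat: a steel ring of 62 mm outer diameter, 16 mm high, to be handled by its outside as a solid disc. The point is its centre, 8 mm above its underside; z is up along its axis.
- spring_centre (a point): Steel coil valve spring standing upright: 30 mm diameter, 42 mm high, it behaves as a rigid cylinder. The point is its centre, 21 mm above its underside; z is up along its axis.
- plug_centre (a point): Spark plug with a white insulator, lying down: 70 mm long along its y axis, 18 mm wide along its x axis, 24 mm high; it lies steady like a bar of that section. The point is the middle of it, 12 mm above its underside; z is up.
- large_square_tray: The large square tray: aluminium with a black rubber floor, 92 x 92 mm outside, sides along its x and y. For the piston. Origin at the centre of its underside, z up. The rubber floor lies 4 mm above the origin and the rounded rim 9 to 11 mm above it (so the rim stands 5 to 7 mm above the floor). Fixed to the surface.
- round_tray: The round tray: aluminium with a black rubber floor, 108 mm outside diameter. For the ball bearing. Origin at the centre of its underside, z up. The rubber floor lies 4 mm above the origin and the rounded rim 9 to 11 mm above it (so the rim stands 5 to 7 mm above the floor). Fixed to the surface.
- small_square_tray: The small square tray: aluminium with a black rubber floor, 58 x 58 mm outside, sides along its x and y. For the valve spring. Origin at the centre of its underside, z up. The rubber floor lies 4 mm above the origin and the rounded rim 9 to 11 mm above it (so the rim stands 5 to 7 mm above the floor). Fixed to the surface.
- long_tray: The long tray: aluminium with a black rubber floor, 106 mm long along its y axis and 46 mm wide along its x axis, outside. For the spark plug. Origin at the centre of its underside, z up. The rubber floor lies 4 mm above the origin and the rounded rim 9 to 11 mm above it (so the rim stands 5 to 7 mm above the floor). Fixed to the surface.
- tool_box_corner (a point): Not to be handled: the near right corner of the open red tool box, a fixed obstacle that fills all the space farther (+x) and to the left (+y) of this point up to 0.31 m high. Keep the gripper and wrist clear of it when carrying things between right and left: go straight across, not in a wide arc. The other tools and tins about the parts are at most 90 mm high, except a 225 mm aerosol can at the far left edge.
Things that resemble listed ones, but are neither listed nor needed, are in the scene too. Leave any red look-alike of the part that bears spring_centre alone.

How it is judged (in metres and radians):
At the end, for the whole second after the job is handed in: Each part within 15 mm (horizontally, centre to centre) of its own tray's centre, on the tray's floor within 4 mm in height, within 0.15 rad of upright or flat; the plug's length within 0.35 rad of the tray's, either way round; all released and at rest (horizontal distance between piston_centre and large_square_tray below 0.015 m and z of piston_centre in the frame of large_square_tray between 0.028 and 0.036 m and angle between each of piston_centre, bearing_centre, spring_centre, plug_centre's own z axis and vertical below 0.15 rad and horizontal distance between bearing_centre and round_tray below 0.015 m and z of bearing_centre in the frame of round_tray between 0.008 and 0.016 m and horizontal distance between spring_centre and small_square_tray below 0.015 m and z of spring_centre in the frame of small_square_tray between 0.021 and 0.029 m and horizontal distance between plug_centre and long_tray below 0.015 m and z of plug_centre in the frame of long_tray between 0.012 and 0.02 m and angle between the y axis of plug_centre and the y axis of long_tray, either way round below 0.35 rad); the robot touches nothing.
It also fails if it takes over 106 s, if anything falls off the work surface, if the arm or the gripper's body presses on something with over 40 N, if the wrist force passes 120 N, or if a joint passes its speed limit or range.

## Working session

There is one attempt and no reset: what is moved stays moved. The work goes in short steps, each a Python script; the robot and the scene stay as the last script left them, time stands still between calls to the robot, and variables do not carry over. Pictures are saved under pics/ and viewed, at most 14 in all, crops included, and the job is handed in when it is done.

```bash
mkdir -p pics; cat > h.py <<'E'
import numpy as np, cv2
from cell import robot, grip, kin, viewer
def save(img,n): cv2.imwrite('pics/'+n,cv2.cvtColor(img,cv2.COLOR_RGB2BGR))
def proj(X,i):
    c=np.array(i["R"])@np.array(X,float)+np.array(i["t"]).ravel(); s=c[:2]/c[2]; s=s*(1+i["k1"]*(s@s))
    return (np.array(i["camera_matrix"])@[s[0],s[1],1])[:2]
def ray(px,i):
    K=np.array(i["camera_matrix"]); d=np.array([(px[0]-K[0,2])/K[0,0],(px[1]-K[1,2])/K[1,1]]); s=d.copy()
    for _ in range(20): s=d/(1+i["k1"]*(s@s))
    R=np.array(i["R"]); return -R.T@np.array(i["t"]).ravel(), R.T@[s[0],s[1],1]
def atz(px,z,i):
    o,d=ray(px,i); return o+d*(z-o[2])/d[2]
def world(c,i): return np.array(i["R"]).T@(np.array(c)-np.array(i["t"]).ravel())
H=dict(piston_centre=28,bearing_centre=8,spring_centre=21,plug_centre=12,large_square_tray=0,round_tray=0,small_square_tray=0,long_tray=0,tool_box_corner=0)
E
python3 - <<'E'
from h import *
s=robot.observe(); print(s['tcp_pos'],s['tcp_rot'],s['t'])
for c in ('top','side'):
    im=viewer.read_camera(c); i=viewer.camera_info(c); save(cv2.resize(im,(800,600)),c+'0.png')
    for n in H:
        for d in viewer.pinpoint(n,c)[:4]:
            w=world(d['at'],i); print(c,n,round(d['confidence'],2),w.round(),proj(w,i).round())
E
```

```text
[221.41043055 610.51006672 213.63673173] [-5.43594556e-01 -3.09404919e+00  2.73528525e-03] 0.0
top piston_centre 0.85 [ 593. -356.   28.] [373. 183.]
top bearing_centre 0.75 [ 415. -320.   10.] [361. 240.]
top spring_centre 0.6 [ 600. -229.   21.] [331. 180.]
top spring_centre 0.48 [ 593. -139.   23.] [302. 181.]
top plug_centre 0.64 [610. -65.  14.] [278. 176.]
top large_square_tray 0.94 [421. 153.   5.] [207. 235.]
top round_tray 0.56 [429.   9.  -1.] [254. 234.]
top small_square_tray 0.8 [ 419. -154.   -0.] [306. 238.]
top long_tray 0.88 [423. 295.   1.] [161. 234.]
top tool_box_corner 0.92 [639.  32. 199.] [246. 152.]
side piston_centre 0.73 [ 595. -352.   27.] [275. 315.]
side piston_centre 0.38 [636.  30. 199.] [290. 158.]
side bearing_centre 0.7 [ 416. -322.    6.] [196. 309.]
side spring_centre 0.67 [ 597. -224.   23.] [275. 274.]
side spring_centre 0.67 [ 600. -144.   22.] [275. 251.]
side plug_centre 0.6 [611. -62.  16.] [279. 232.]
side large_square_tray 0.75 [419. 159.  -0.] [218. 190.]
side large_square_tray 0.42 [ 414. -318.    6.] [196. 307.]
side large_square_tray 0.21 [420. 302.  -0.] [222. 166.]
side round_tray 0.93 [430.   3.   1.] [216. 220.]
side small_square_tray 0.65 [ 420. -157.   -1.] [207. 260.]
side long_tray 0.5 [421. 301.   2.] [222. 166.]
side tool_box_corner 0.98 [635.  33. 200.] [289. 157.]
side tool_box_corner 0.32 [421. 301.   4.] [223. 166.]
```

```bash
python3 - <<'E'
import cv2
a=cv2.imread('pics/top0.png')
# crop in 512-scale: cols 240-420 rows 140-275
k=800/512
c=a[int(140*k):int(275*k),int(130*k):int(410*k)]
cv2.imwrite('pics/crop0.png',cv2.resize(c,(800,int(800*c.shape[0]/c.shape[1])),interpolation=cv2.INTER_CUBIC))
E
```

```text
(no output)
```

View pics/crop0.png

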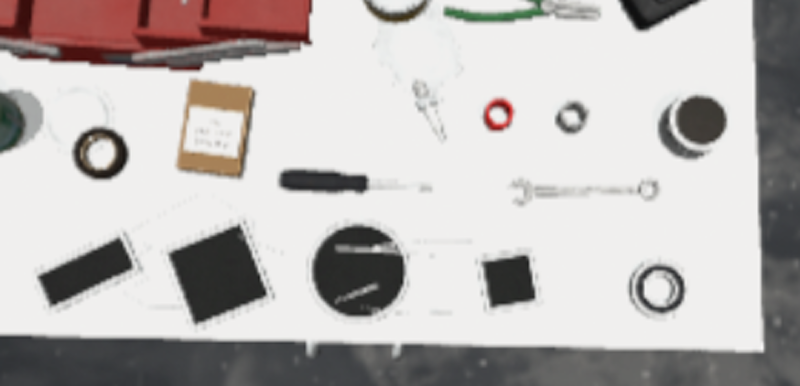

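View pics/side0.png

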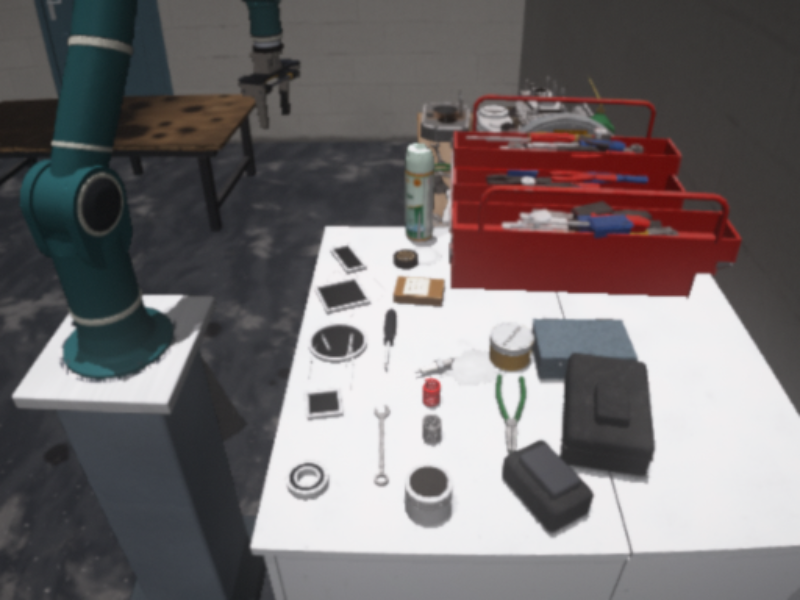

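Top crop: the trays from left to right are long, large square, round and small square (crop px 85,270 / 220,273 / 358,270 / 508,280). The bearing is at (658,288) and the piston at (697,122).

There are two spring candidates. The one at crop px (498,114) (top px 302,181, y≈-140) is red, so it's the look-alike. The one at (572,116) (top px 331,180, y≈-227) is grey steel and is the one meant. The plug is at (432,110). A dark ring at (100,152) isn't the bearing; the bearing is the bright steel ring at (658,288).

Next I move in and look with the wrist camera.

```bash
cat >> h.py <<'E'
from scipy.spatial.transform import Rotation as Rn
def down(psi): return (Rn.from_euler('z',psi)*Rn.from_euler('x',np.pi)).as_rotvec()  # tool x at angle psi
def look(names,fn=None,cam='wrist',mx=2):
    i=viewer.camera_info(cam); im=viewer.read_camera(cam)
    if fn: save(im,fn)
    out={}
    for n in names:
        for d in viewer.pinpoint(n,cam)[:mx]:
            w=world(d['at'],i); p=proj(w,i); wz=atz(p,H[n],i)
            print(n,round(d['confidence'],2),w.round(1),'onplane',wz.round(1),p.round())
            out.setdefault(n,[]).append(wz)
    return out,i,im
def maskyaw(n,z,i,cam='wrist'):
    for d in viewer.silhouettes(n,cam)[:2]:
        m=d['mask'].astype('uint8'); c=max(cv2.findContours(m,cv2.RETR_EXTERNAL,cv2.CHAIN_APPROX_NONE)[0],key=cv2.contourArea)[:,0]
        q=np.array([atz(p,z,i)[:2] for p in c],np.float32); b=cv2.boxPoints(cv2.minAreaRect(q)); e=[b[1]-b[0],b[2]-b[1]]
        l=max(e,key=np.linalg.norm)
        print('mask',n,round(d['confidence'],2),'centre',b.mean(0).round(1),'sides',[round(float(np.linalg.norm(x)),1) for x in e],'long dir deg',round(float(np.degrees(np.arctan2(l[1],l[0]))%180),1))
E
python3 - <<'E'
from h import *
for p in [(421,225),(421,-60),(590,-150),(593,-356)]:
    for a in (0,180):
        q=kin.ik([*p,300],down(np.radians(a))); print(p,a,None if q is None else np.round(q,2))
robot.servo_line([400,330,300],feed=300)
a=0 if np.all(kin.ik([421,225,330],down(0)) is not None) else np.pi
# choose yaw with smaller joint change
q0=np.array(robot.observe()['joints']); best=min((np.abs(np.array(kin.ik([421,200,300],down(x)))-q0).max(),x) for x in (0,np.pi) if kin.ik([421,200,300],down(x)) is not None)
print(best,robot.observe()['t'])
robot.servo_line([421,200,300],feed=200,rotation=down(best[1]))
o,i,im=look(['large_square_tray','long_tray','round_tray'],'w1.png'); maskyaw('long_tray',9,i); maskyaw('large_square_tray',9,i)
print(robot.observe()['t'],np.round(robot.observe()['joints'],2))
E
```

```text
(421, 225) 0 [-1.12  0.07  0.6   1.94 -0.04  1.14 -2.07]
(421, 225) 180 [-0.69  0.08  0.14  1.92 -0.01  1.15  1.02]
(421, -60) 0 [-0.83 -0.09  0.87  2.05  0.07  1.15 -1.57]
(421, -60) 180 [-0.63 -0.06  0.68  2.05  0.04  1.14  1.6 ]
(590, -150) 0 [-0.51  0.44  0.97  1.66 -0.38  1.25 -1.03]
(590, -150) 180 [-0.4   0.39  0.79  1.65 -0.29  1.23  2.03]
(593, -356) 0 [-0.08  0.6   0.91  1.43 -0.48  1.34 -0.71]
(593, -356) 180 [-0.17  0.69  1.12  1.44 -0.62  1.4   2.53]
(np.float64(0.5786761233798305), 3.141592653589793) 2.2917
large_square_tray 0.63 [416.4 157.7   1. ] onplane [416.5 157.6   0. ] [230. 160.]
long_tray 0.76 [417.6 293.1   1.6] onplane [417.8 293.4   0. ] [310. 161.]
round_tray 0.82 [428.5  -0.6  -1.3] onplane [428.2  -0.    0. ] [139. 167.]
round_tray 0.26 [419.9 296.6   3.8] onplane [420.5 297.4   0. ] [313. 162.]
mask long_tray 0.7 centre [419.4 298.7] sides [108.3, 49.5] long dir deg 115.1
mask large_square_tray 0.95 centre [420.3 155.2] sides [94.2, 93.3] long dir deg 113.9
3.4 [-0.71  0.06  0.2   1.94 -0.01  1.14  1.07]
```

```bash
python3 - <<'E'
from h import *
D=down(np.pi/2)
robot.servo_line([430,60,300],feed=300,rotation=D)
robot.servo_line([450,-140,300],feed=300)
o,i,im=look(['round_tray','small_square_tray','spring_centre','plug_centre'],'w2.png'); maskyaw('small_square_tray',9,i); maskyaw('plug_centre',12,i)
maskyaw('round_tray',9,i)
robot.servo_line([470,-320,300],feed=300)
o,i,im=look(['piston_centre','bearing_centre','spring_centre'],'w3.png')
maskyaw('bearing_centre',10,i)
s=robot.observe();print(s['t'],np.round(s['joints'],2))
a=np.hstack([cv2.imread('pics/w2.png'),cv2.imread('pics/w3.png')]); cv2.imwrite('pics/w23.png',cv2.resize(a,(800,300)))
E
```

```text
round_tray 0.95 [429.4   1.4   2. ] onplane [429.3   1.7   0. ] [243.  73.]
small_square_tray 0.73 [ 418.  -160.1   -2.9] onplane [ 418.2 -159.5    0. ] [237. 173.]
spring_centre 0.92 [ 599.7 -143.9   20.3] onplane [ 599.5 -143.8   21. ] [348. 167.]
spring_centre 0.83 [ 599.4 -224.9   24.6] onplane [ 600.6 -226.2   21. ] [344. 215.]
plug_centre 0.85 [608.4 -67.8   7.7] onplane [606.9 -67.8  12. ] [355. 119.]
plug_centre 0.31 [ 420.4 -161.6   -2.9] onplane [ 421.3 -158.4   12. ] [239. 174.]
mask small_square_tray 0.63 centre [ 419.8 -157.1] sides [60.3, 60.3] long dir deg 100.5
mask plug_centre 0.95 centre [604.5 -68.7] sides [23.5, 72.7] long dir deg 15.5
mask round_tray 0.61 centre [427.9   3.8] sides [108.0, 108.7] long dir deg 90.0
mask round_tray 0.25 centre [ 420.5 -157.3] sides [61.6, 63.1] long dir deg 11.1
piston_centre 0.71 [ 591.5 -358.7   22.2] onplane [ 589.9 -357.2   28. ] [329. 188.]
bearing_centre 0.72 [ 415.  -314.9    7.6] onplane [ 415.  -314.8    8. ] [223. 160.]
spring_centre 0.59 [ 600.2 -224.9   22.7] onplane [ 600.7 -224.9   21. ] [341. 104.]
mask bearing_centre 0.65 centre [ 414.1 -319.5] sides [61.1, 62.0] long dir deg 62.5
mask bearing_centre 0.31 centre [ 598.2 -362. ] sides [90.6, 71.5] long dir deg 137.4
7.3333 [-0.04  0.28  0.71  1.74 -0.2   1.19  0.73]
```

View pics/w23.png

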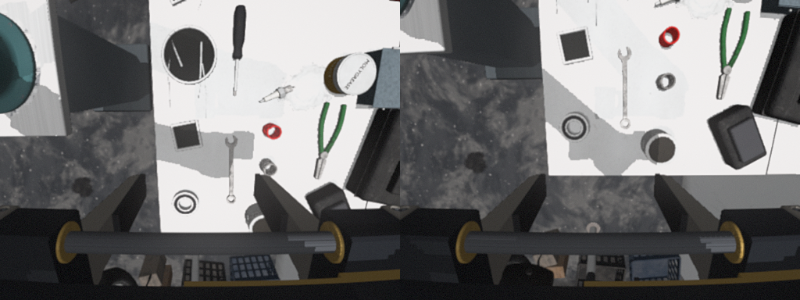

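```bash
cat >> h.py <<'E'
def pick(p,tz,psi,op,N,zup=160):
    R=down(psi); grip(op)
    robot.servo_line([p[0],p[1],zup],feed=300,rotation=R); robot.servo_line([p[0],p[1],tz+40],feed=200); robot.servo_line([p[0],p[1],tz],feed=80)
    grip(0.0,N); s=robot.observe(); print('gripped mm',s['grip_width']*92,'F',s['grip_force'],s['tcp_pos'].round(1) if hasattr(s['tcp_pos'],'round') else s['tcp_pos'],s['t'])
    robot.servo_line([p[0],p[1],tz+30],feed=80); robot.servo_line([p[0],p[1],zup],feed=200)
    s=robot.observe(); print('lifted mm',s['grip_width']*92,'F',s['grip_force'],np.round(s['contact_force'],1))
def place(p,tz,psi,op,zup=160):
    robot.servo_line([p[0],p[1],zup],feed=250,rotation=down(psi)); robot.servo_line([p[0],p[1],tz+25],feed=150)
    robot.servo_line([p[0],p[1],tz+4.5],feed=40); robot.hold(0.2)
    s=robot.observe(); print('down',np.round(s['tcp_pos'],1),np.round(s['contact_force'],1))
    grip(op); robot.servo_line([p[0],p[1],tz+45],feed=120); robot.servo_line([p[0],p[1],zup],feed=250); print('t',robot.observe()['t'])
E
python3 - <<'E'
from h import *
a=np.pi/2
pick((415,-319),9,a,1.0,30)
place((428.5,2.5),9,a,74/92)
robot.servo_line([430,-120,300],feed=300)
o,i,im=look(['round_tray','bearing_centre'],'w4.png'); maskyaw('bearing_centre',16,i)
E
```

```text
gripped mm 59.80962922792532 F 30.003241760423407 [ 415.2 -319.1    9.2] 10.15
lifted mm 60.156240175172485 F 29.993201445322484 [ 0.1 -0.1 -2.9]
down [428.5   2.4  13.4] [ 0.4  0.1 -2. ]
t 16.1917
round_tray 0.67 [429.1  -1.8   1. ] onplane [429.1  -1.7   0. ] [257.  88.]
round_tray 0.18 [ 417.3 -157.    -2.3] onplane [ 417.3 -156.5   -0. ] [250. 183.]
bearing_centre 0.9 [425.8   3.4   8.7] onplane [425.8   3.5   8. ] [255.  84.]
mask bearing_centre 0.82 centre [427.9   2.3] sides [60.8, 61.1] long dir deg 0.0
```

```bash
python3 - <<'E'
from h import *
a=np.pi/2
robot.servo_line([560,-320,220],feed=300)
o,i,im=look(['piston_centre'])
pick((592,-356.5),16,a,1.0,45,200)
robot.servo_line([430,-300,200],feed=300)
place((420,155),16,a,1.0,200)
robot.servo_line([420,30,300],feed=300)
o,i,im=look(['piston_centre','bearing_centre','large_square_tray'],'w5.png')
E
```

```text
piston_centre 0.57 [ 593.8 -356.2   22.1] onplane [ 593.3 -354.4   28. ] [281. 200.]
gripped mm 65.25926812819017 F 44.98605826869607 [ 592.2 -356.6   16.4] 21.0667
lifted mm 65.21722283312022 F 44.96741314418614 [-0.2  0.6 -4.4]
down [419.6 154.9  20.3] [-1.8 -0.6 -0.1]
t 29.0333
piston_centre 0.65 [420.6 150.4  29.3] onplane [420.6 150.6  28. ] [257.  84.]
bearing_centre 0.75 [429.7   6.4  11.4] onplane [429.8   5.7   8. ] [263. 177.]
```

View pics/w5.png

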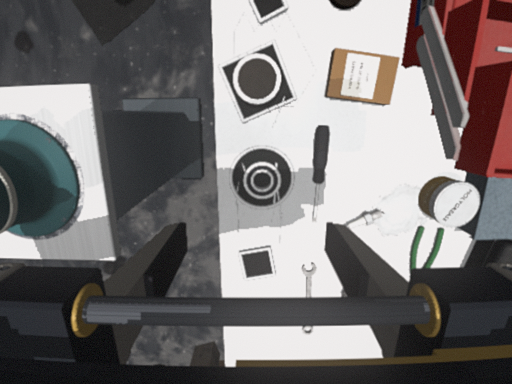

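The piston (px 257,80) stands inside the large square tray and the bearing (262,180) lies centred in the round tray. Next is the spring, with a close crop first to confirm which one it is.

```bash
python3 - <<'E'
from h import *
robot.servo_line([430,-200,220],feed=300)
robot.servo_line([545,-255,200],feed=300)
o,i,im=look(['spring_centre'],'w6.png',mx=3)
c=proj([600,-190,20],i).astype(int); print(c)
y,x=max(c[1]-90,0),max(c[0]-120,0); save(cv2.resize(im[y:y+180,x:x+240],None,fx=3,fy=3,interpolation=cv2.INTER_CUBIC),'w6c.png')
E
```

```text
spring_centre 0.88 [ 598.1 -143.8   19.8] onplane [ 597.9 -143.9   21. ] [301.  86.]
spring_centre 0.72 [ 596.5 -227.1   21.3] onplane [ 596.5 -227.1   21. ] [297. 156.]
[301 125]
```

View pics/w6c.png

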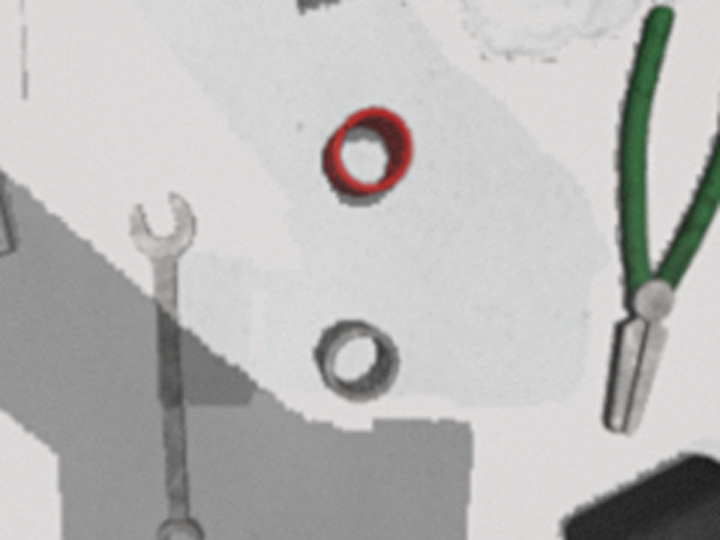

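The grey steel spring is at crop px (357,360), camera px (298,156), and the red look-alike is at (368,152). I take the grey one.

```bash
python3 - <<'E'
from h import *
a=np.pi/2
pick((598.5,-226.5),11,a,0.62,20,170)
robot.servo_line([430,-200,170],feed=300)
place((419.5,-157.5),11,a,0.55,170)
robot.servo_line([500,-180,260],feed=300)
o,i,im=look(['spring_centre','small_square_tray','plug_centre'],'w7.png',mx=3); maskyaw('plug_centre',12,i); maskyaw('small_square_tray',10,i)
robot.servo_line([560,-130,230],feed=300,rotation=down(np.radians(35)))
o,i,im=look(['plug_centre'],'w8.png'); maskyaw('plug_centre',12,i)
p=[608,-66,12]
for d in (15,18,22):print(kin.ik(p,down(np.radians(d))))
print(robot.observe()['t'])
a=np.hstack([cv2.imread('pics/w7.png'),cv2.imread('pics/w8.png')]); cv2.imwrite('pics/w78.png',cv2.resize(a,(800,300)))
E
```

```text
gripped mm 30.328619826697935 F 20.000304579734802 [ 598.7 -226.5   11.3] 34.5083
lifted mm 30.142634823308768 F 19.999928176403046 [-0.1 -0.  -0.4]
down [ 419.5 -157.6   15.4] [-0.4 -0.  -0.7]
t 40.3417
spring_centre 0.89 [ 597.9 -145.8   21.5] onplane [ 598.  -145.9   21. ] [326. 145.]
spring_centre 0.62 [ 416.3 -155.2   29.6] onplane [ 414.5 -156.3   21. ] [199. 152.]
small_square_tray 0.79 [ 418.6 -159.     1.3] onplane [ 418.4 -159.2    0. ] [205. 153.]
plug_centre 0.61 [605.5 -66.3   9.1] onplane [604.7 -66.6  12. ] [333.  88.]
mask plug_centre 0.66 centre [606.2 -69.9] sides [20.5, 74.0] long dir deg 26.7
mask small_square_tray 0.9 centre [ 420.2 -157.1] sides [60.3, 61.1] long dir deg 10.6
plug_centre 0.76 [605.2 -68.6  11.9] onplane [605.2 -68.6  12. ] [237. 118.]
mask plug_centre 0.8 centre [605.6 -70.6] sides [19.1, 72.6] long dir deg 31.3
[-0.55022381  0.84749434  0.85686222  1.85830779 -0.8522029   0.85210939
 -0.5615647 ]
[-0.54368425  0.84191791  0.84597843  1.85792431 -0.84181234  0.84608489
 -0.51697205]
[-0.53485337  0.83463152  0.83141375  1.8574035  -0.82788058  0.83821311
 -0.45763302]
42.4583
```

View pics/w78.png

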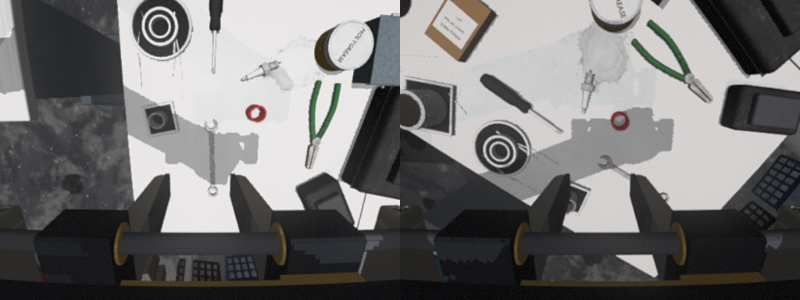

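Left image: the spring stands in the small tray (px 160,118). Right image: the plug lies at (586,90), almost along the image vertical, so at about 28° in the world. I'll pick it now.

```bash
python3 - <<'E'
from h import *
pick((605.5,-69),9,np.radians(28),0.5,20,170)
robot.servo_line([430,-60,190],feed=300,rotation=down(np.radians(70)))
place((420,297.5),9,np.radians(115),0.4,190)
robot.servo_line([420,180,300],feed=300,rotation=down(np.pi/2))
o,i,im=look(['plug_centre','long_tray','piston_centre'],'w9.png'); maskyaw('plug_centre',16,i);maskyaw('long_tray',9,i)
print(robot.observe()['t'])
for n in ('plug_centre','piston_centre','bearing_centre','spring_centre'): pass
look(['plug_centre','piston_centre','bearing_centre','spring_centre'],'s9.png','side')
cv2.imwrite('pics/f.png',np.hstack([cv2.resize(cv2.imread('pics/w9.png')[0:200,150:417],(400,300)),cv2.resize(cv2.imread('pics/s9.png')[140:340,150:417],(400,300))]))
E
```

```text
gripped mm 17.91404552476957 F 19.945912957191467 [605.7 -69.    9.3] 45.1583
lifted mm 17.488062617969426 F 19.94378238916397 [-0.1  0.4 -0.7]
down [420.1 297.4  13.4] [ 0.1  0.7 -0.6]
t 52.6583
plug_centre 0.58 [416.8 302.4  13.8] onplane [416.8 302.6  12. ] [255.  84.]
piston_centre 0.63 [419.3 155.4  29.4] onplane [419.3 155.1  28. ] [256. 180.]
mask plug_centre 0.89 centre [421.2 296.6] sides [66.3, 20.0] long dir deg 123.5
mask long_tray 0.73 centre [419.7 298.2] sides [108.6, 49.5] long dir deg 117.6
53.6417
plug_centre 0.66 [ 417.7 -151.5   25.7] onplane [ 414.9 -137.4   12. ] [205. 251.]
plug_centre 0.5 [422.1 306.3  20.3] onplane [420.4 320.   12. ] [223. 161.]
piston_centre 0.66 [425.1 155.9  36.4] onplane [423.4 168.3  28. ] [219. 181.]
piston_centre 0.36 [636.7  32.2 201.5] onplane [656.9 324.6  28. ] [290. 157.]
bearing_centre 0.77 [427.5   0.   12.2] onplane [426.7   5.1   8. ] [215. 218.]
spring_centre 0.52 [ 419.5 -152.9   25.8] onplane [ 418.5 -148.    21. ] [206. 252.]
spring_centre 0.49 [ 603.2 -143.9   21.9] onplane [ 603.3 -143.    21. ] [277. 251.]
```

View pics/f.png

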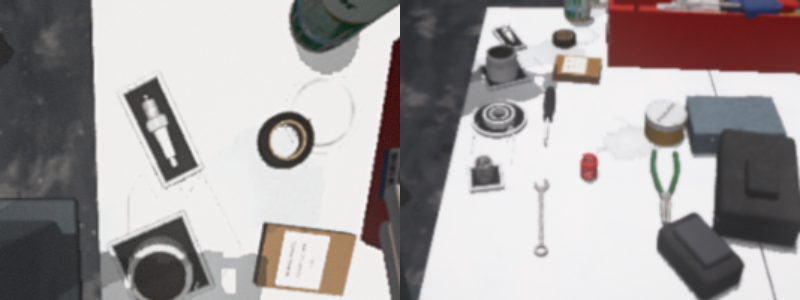

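The picture shows all four parts in place. The plug lies within about 6° of the long tray's axis (left, px 158,130). The piston, bearing and spring sit in their trays (right, px 502,65 / 498,115 / 485,170).

```bash
python3 - <<'E'
from h import *
print(robot.job_done())
E
```

```text
the job is handed in; nothing more can be done
None
```

I put the piston, bearing, valve spring and spark plug into their own trays and handed the job in at about 54 s; the last camera checks showed each in the middle of its tray, but no verdict was returned.

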